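# Snap the canister shut and draw its vacuum with the stick

## Robot

A 7-joint arm with a two-finger parallel gripper is mounted at the origin on the work surface. World frame = base frame: x ahead of the robot, y to its left, z up, the work surface at z = 0. Lengths are in m, angles in rad, forces in N, time in s.
With the tool pointing down it reaches from about 0.4 to 0.85 m from the base axis. Payload 10.4 kg.
Tool frame: the origin (TCP) lies between the finger pads; the fingertips stand 17 mm ahead of it and the grasp point (between the pads) lies 2 mm behind it; z points along the fingers, y is the direction in which the jaws open and shut (so a half turn about z gives the same grasp; the last joint's range is limited). The gripper opens to 85 mm and grips with 20 to 120 N. Pads are 22 mm wide; open, the fingers measure 114 mm over their backs; the gripper's body (76 mm by 85 mm) begins 54 mm behind the grasp point. The pads swing forward as they close: fully open they stand 13 mm farther back than shut.
Start: joints at [-0.023, 0.332, -0.065, 1.46, 0.022, 1.35, -0.088], TCP at [0.625, 0, 0.248] pointing down, gripper open.
Joint ranges: [-2.6, 2.6], [-0.5, 2.12], [-1.47, 1.34], [0.16, 2.42], [-1.27, 4.41], [0.06, 2.06], [-2.6, 2.6]. Speed limits (rad/s): [2.22, 2.22, 2.79, 2.79, 3.14, 3.14, 3.14].

## Interface

Orientations are given as a unit quaternion [x, y, z, w].
In Python, from workcell import manip gives the robot as it stands.
- The arm moves only by the tool jog_arm, never from a script. Its argument "steps" is one flat list of numbers, 5 for each row, row after row: the finger opening in m, from 0 to 0.0854, then the shift along the tool's x, y, z in m, then the turn about the tool's z in rad. In form: [gripper, x, y, z, twist, gripper, x, y, z, twist, ...]. A call has exactly 10 rows; each row is the pose to reach, as a shift and turn from the pose commanded when the call began, along the tool's axes at that moment; what a row does not reach only later rows make up. A row lasts 1/10 s, in which the tool goes at most 50 mm and 8.59 degrees, less where a joint would pass 70% of its speed; a pose out of reach is approached as far as the arm can. A call with a gripper value outside its range is refused whole. The fingers move at their own pace and stop on an object; "grip_force" is the grip in N (left out, the last holds). Time passes only in rows, so rows that repeat a pose let the fingers close, or fill a call up. It gives the time, the measured TCP pose, the force and the opening at its end, in the units of the state.
- manip.get_obs(): the state, without advancing time (a new reading comes with each control period).
- manip.camera(name): name is "scene" or "side" or "wrist"; returns (picture, depth): 384x512x3 uint8, red, green, blue; 384x512 float32, m along the optical axis (not along the pixel's ray), 0 where there is no reading.
- manip.calibration(name): a dict with "mtx" (3x3 intrinsics, pixels), "world_to_cam" (4x4, takes a point from world to camera coordinates). Camera axes: x right, y down, z forward; pixel columns grow to the right and rows downward; lengths in m; the calibration is good to about 2 mm. A picture is of the moment at which its call begins: read the wrist's pose just before it. calibration takes no time and is no camera call; for the wrist camera it gives the pose at the moment of the call.
- manip.hand_in(): hands the job in, once; it reports no verdict.
The state is a dict: "clock": time; "joint_pos": joint angles; "joint_velocities": joint speeds; "tau": joint torques, N m; "position": TCP position; "ee_rot": TCP orientation; "ft_force": force on the tool from outside, world axes, zero at the start; "torque": the same for the moment, N m; "grip_width": opening from 0.0 (shut) to 1.0 (fully open).
Only numpy, scipy, OpenCV 4.12 (cv2) and the standard library are available. Lean on these libraries where they do the work, as an engineer would, in place of code of your own. Each camera call takes 0.05 s, during which the arm holds its last target.

## Task

Press down each of the three snap tabs around the lid of the clear canister until all are fully home. Then push the vacuum station's spring-centred stick straight over towards the pad on which the clear canister stands (left or right, never the other side), hold it well over for two seconds, and let it return to centre. Leave the canister on its pad, do not tilt the stick before the tabs are all down, and leave the other things where they are.

Things in the scene. Friction and masses are not known exactly. Their poses are not given: they have to be found in the camera images.
- station: White vacuum station, fixed. Origin on the table under its middle, x away from the robot at yaw 0, y along its length, z up. Base slab x -65 to 105, y -220 to 220 mm, 20 mm high. Grey console (x -48 to 28, y -55 to 55, top 40 mm) with the stick at x -10, y 0; pump box behind it (x 35 to 95, y -60 to 60, top 50 mm).
- pad_left (a point): Centre of the top of the left round rubber pad, 136 mm across, 23 mm above the table, at x 20, y +145 mm of the station.
- pad_right (a point): Centre of the top of the right pad, alike, at x 20, y -145 mm of the station.
- shelf_edge (a point): Middle of the front edge of the wire shelf over the stick, 210 mm high, 32 mm nearer the robot than the stick. 4 mm wires along y, 26 mm apart, station x -42 to 88, y -62 to 62 mm; posts at the two rear corners only. Open in front and at the sides: reach the stick from the robot's side, tool tilted some 45 degrees, pointing away and down, under this edge.
- stick_ball (a point): Centre of the black ball (28 mm diameter) on top of the joystick, 100 mm above the table at rest and 60 mm above the stick's pivot, which is on the console top; below the ball the stem is 10 mm thick.
- stick_side (a joint): Sideways tilt of the stick, rad, 0 at rest, stops at +-0.45. Positive: the ball leans to the station's +y (left pad); negative: to -y (right pad). A spring (0.5 N m per rad, about 3 N at the ball for 0.37 rad) brings it back to 0 when let go. Well over means past about 0.28.
- stick_ahead (a joint): Tilt of the same stick away from (+, station's +x) or towards (-) the robot, rad, 0 at rest, stops at +-0.45, same spring. It should stay near 0 while the stick is pushed sideways.
- canister_mid (a point): The clear acrylic canister, loose, about 0.6 kg, on one of the two pads: this point is on its axis, 66 mm above its underside; z up along its axis. Body 112 mm in diameter, 118 mm high, grey lid 116 mm in diameter on it (lid top 132 mm above the underside) with a fixed bar knob in the middle of the lid (32 mm across, top 22 mm above the lid top), which need not be turned.
- tab1_top (a point): Middle of the top face of snap tab 1 (white plastic, 28 mm radially by 26 mm), on the lid's rim 47 mm from the canister's axis; the three tabs are 120 degrees apart. Stands 10 mm above the lid top (165 mm above the table) when up, 2 mm when fully home; the point moves with the tab.
- tab2_top (a point): Middle of the top face of snap tab 2 (white plastic, 28 mm radially by 26 mm), on the lid's rim 47 mm from the canister's axis; the three tabs are 120 degrees apart. Stands 10 mm above the lid top (165 mm above the table) when up, 2 mm when fully home; the point moves with the tab.
- tab3_top (a point): Middle of the top face of snap tab 3 (white plastic, 28 mm radially by 26 mm), on the lid's rim 47 mm from the canister's axis; the three tabs are 120 degrees apart. Stands 10 mm above the lid top (165 mm above the table) when up, 2 mm when fully home; the point moves with the tab.
- tab1 (a joint): How far snap tab 1 is pressed down, m: near 0 up, 0.008 fully home (past 0.006 it is engaged). Slides straight down, resists with about 6 N and stays where it is left.
- tab2 (a joint): How far snap tab 2 is pressed down, m: near 0 up, 0.008 fully home (past 0.006 it is engaged). Slides straight down, resists with about 6 N and stays where it is left.
- tab3 (a joint): How far snap tab 3 is pressed down, m: near 0 up, 0.008 fully home (past 0.006 it is engaged). Slides straight down, resists with about 6 N and stays where it is left.
- tin: Bystander: squat aluminium tin with lid, 94 mm across, 60 mm high, on the pad that the canister does not use. Origin at the middle of its underside.
- bowl: Bystander: upturned steel bowl, 156 mm across, 64 mm high, left on the table. Origin at the middle of its underside.
- dish: Bystander: teal ceramic dish, 170 mm across, 30 mm high, right on the table. Origin at the middle of its underside.
- fork: Bystander: white plastic fork, 184 mm long, 4 mm thick, lying in front of the station. Origin under its middle, x towards the tines.
- spoon: Bystander: steel spoon with a wooden handle, 170 mm long, lying on the table at the front right. x along it.
- mug: Bystander: white mug, 80 mm across, 90 mm high, beyond the right end of the station. Origin at the middle of its underside.
- soap: Bystander: green glass bottle, 60 mm across, 170 mm high, beyond the left end of the station. Origin at the middle of its underside.
- canister: The same clear canister: origin at the middle of its underside, z up.

How it is judged:
By the outcome, as a careful person would: the job done as asked, in the order asked, and still so for the second after the job is handed in, with the robot touching nothing.
It also fails if it takes over 69 s, if anything falls off the work surface, if the arm or the gripper's body presses on something with over 40 N, if the wrist force passes 120 N, or if a joint passes its speed limit or range.

## Working session

There is one attempt and no reset: what is moved stays moved. The work goes in short steps, Python scripts to look and compute and a tool call to move; the robot and the scene stay as the last step left them, time stands still between calls to the robot, and variables do not carry over. Pictures are saved under pics/ and viewed, and the job is handed in when it is done.

Besides the shell and the picture viewer there is one more tool, called after "Request:" as name(argument=value, ...), one argument or row to a line, values as JSON. jog_arm: Moves the arm, as the interface text tells. Its arguments: {"type":"object","properties":{"steps":{"type":"array"},"grip_force":{"type":"number"}},"required":["steps"]}

```bash
mkdir -p pics; ls; cat > h.py <<'E'
from workcell import manip
import numpy as np, cv2
def snap(n,f):
    c=manip.calibration(n); p,d=manip.camera(n)
    cv2.imwrite(f'pics/{f}.png',p[:,:,::-1]); np.savez(f'pics/{f}.npz',p=p,d=d,K=c['mtx'],T=c['world_to_cam'])
def load(f):
    return np.load(f'pics/{f}.npz')
def cloud(z):
    d=z['d'];K=np.array(z['K']);T=np.array(z['T']);v,u=np.indices(d.shape)
    P=np.stack([(u-K[0,2])/K[0,0]*d,(v-K[1,2])/K[1,1]*d,d],-1)
    return (P-T[:3,3])@T[:3,:3]
E
python3 - <<'E'
from h import *
print(manip.get_obs())
snap('scene','s0');snap('side','d0');snap('wrist','w0')
E
```

```text
pics
{'clock': 0.0, 'joint_pos': array([-0.0226262 ,  0.33289321, -0.06473156,  1.46094368,  0.02158303,
        1.34989627, -0.08847601]), 'joint_velocities': array([ 4.18408949e-05, -1.69784072e-03,  7.99437908e-04, -1.23775685e-03,
        1.46763954e-03, -2.02942495e-03, -6.26649592e-04]), 'tau': array([ 4.98105128e-04, -6.25449800e+01,  4.97091911e-02, -3.91610491e+01,
        1.63588714e-02,  9.83294769e-03, -6.01235030e-06]), 'position': array([6.24647040e-01, 3.61437305e-05, 2.47501533e-01]), 'ee_rot': array([ 7.07072184e-01,  7.07141007e-01, -5.25035470e-04, -4.96844260e-04]), 'ft_force': array([ 0.19213679, -0.16472857,  0.26257833]), 'torque': array([ 0.01976044, -0.02825766, -0.06329514]), 'grip_width': 1.0011923715611843}
```

View pics/s0.png

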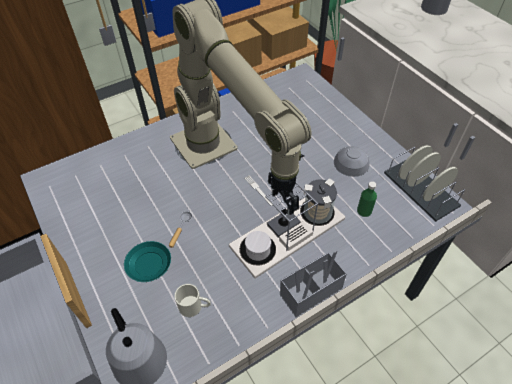

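View pics/d0.png

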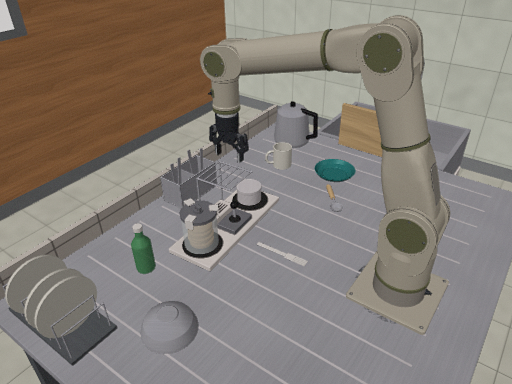

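View pics/w0.png

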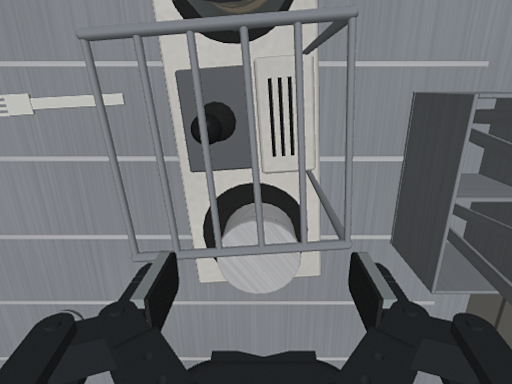

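```bash
python3 - <<'E'
from h import *
z=load('w0');P=cloud(z);np.set_printoptions(precision=4,suppress=True)
for u,v in [(200,132),(205,130),(215,110),(220,110),(228,120),(190,90),(260,245),(255,270),(240,5),(180,25),(92,60),(250,20)]: print((u,v),P[v,u])
print(np.linalg.inv(z['T']))
im=z['p'][60:190,130:330,::-1];cv2.imwrite('pics/w0c.png',cv2.resize(im,None,fx=4,fy=4,interpolation=2))
for n,(a,b,c,e) in {'s0':(150,270,220,360),'d0':(180,270,160,290)}.items():
    cv2.imwrite(f'pics/{n}c.png',cv2.resize(load(n)['p'][a:b,c:e,::-1],None,fx=5,fy=5,interpolation=2))
# station white slab heights
for n in ['w0','s0','d0']:
    z=load(n);P=cloud(z);m=(P[...,2]>.145)&(P[...,2]<.185)&(P[...,0]>.4)&(P[...,0]<.9)&(abs(P[...,1])<.4)
    print(n,m.sum(),P[m].mean(0) if m.any() else '')
E
```

```text
(200, 132) [0.5906 0.0628 0.211 ]
(205, 130) [0.5933 0.0639 0.2109]
(215, 110) [0.5737 0.063  0.0478]
(220, 110) [0.579  0.063  0.0482]
(228, 120) [0.5867 0.0527 0.0465]
(190, 90) [0.5472 0.0827 0.0393]
(260, 245) [ 0.6223 -0.0053  0.2102]
(255, 270) [ 0.6148 -0.1078  0.0827]
(240, 5) [0.6073 0.1416 0.1227]
(180, 25) [0.5845 0.1133 0.2109]
(92, 60) [0.5396 0.098  0.2108]
(250, 20) [0.618  0.1152 0.2123]
[[ 1.      0.0005 -0.0016  0.6245]
 [-0.     -0.945  -0.3269  0.0851]
 [-0.0017  0.3269 -0.945   0.3727]
 [ 0.      0.      0.      1.    ]]
w0 759 [ 0.7434 -0.0048  0.1605]
s0 828 [0.6396 0.1777 0.1595]
d0 1051 [0.6317 0.1891 0.1594]
```

View pics/w0c.png

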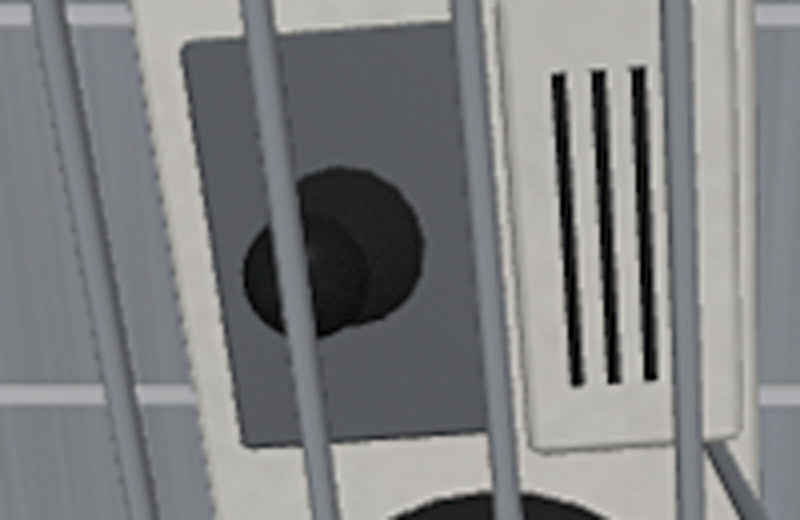

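View pics/s0c.png

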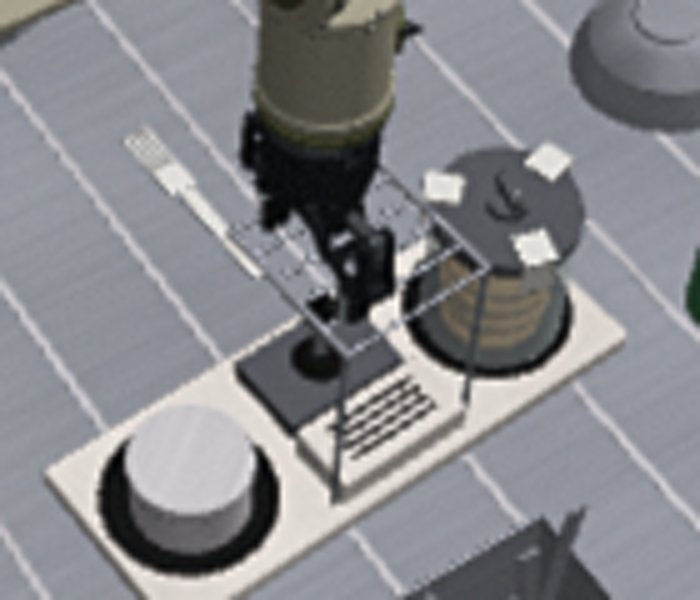

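View pics/d0c.png

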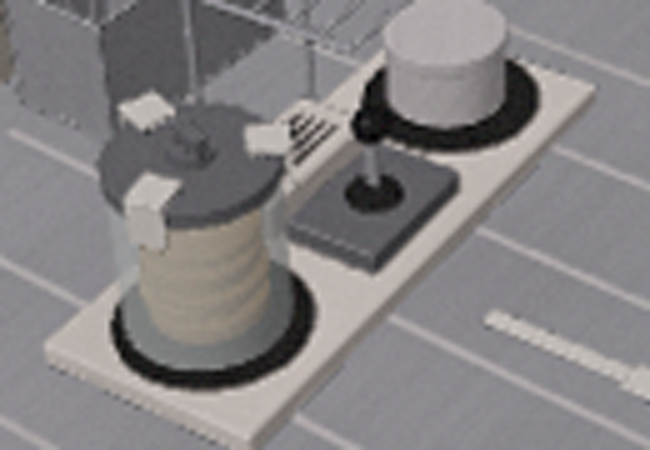

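```bash
python3 - <<'E'
from h import *
np.set_printoptions(precision=4,suppress=True)
for n in ['s0','d0']:
    z=load(n);P=cloud(z);p=z['p'].astype(int)
    roi=(P[...,0]>.45)&(P[...,0]<.8)&(P[...,1]>0)&(P[...,1]<.3)
    m=roi&(P[...,2]>.159)&(P[...,2]<.172)&(p.min(-1)>165)
    k,l,st,ce=cv2.connectedComponentsWithStats(m.astype(np.uint8))
    C=[]
    for i in range(1,k):
        if st[i,4]>15:
            q=P[l==i]; C.append(q.mean(0)); print(n,ce[i],st[i,4],q.mean(0),(q.min(0)+q.max(0))/2)
    lid=roi&(P[...,2]>.15)&(P[...,2]<.159)&(p.max(-1)<130)
    x=P[lid]; 
    c=cv2.minEnclosingCircle((x[:,:2]*1000).astype(np.float32)); print('lid',c,np.median(x[:,2]))
    # slab rectangle
    s=(P[...,0]>.4)&(P[...,0]<.9)&(abs(P[...,1])<.45)&(P[...,2]>.014)&(P[...,2]<.026)&(p.min(-1)>150)
    k,l,st,ce=cv2.connectedComponentsWithStats(cv2.morphologyEx(s.astype(np.uint8),cv2.MORPH_OPEN,np.ones((2,2),np.uint8)))
    s=s&(P[...,2]>.017)
    print('slab',cv2.minAreaRect((P[s][:,:2]*1000).astype(np.float32)))
    b=(P[...,2]>.085)&(P[...,2]<.12)&(p.max(-1)<60)&(P[...,0]>.45)&(P[...,0]<.75)&(abs(P[...,1]-.05)<.08)
    print('ball',b.sum(),P[b].mean(0) if b.any() else '', P[b].min(0),P[b].max(0))
z=load('w0');P=cloud(z)
m=(abs(P[...,2]-.04)<.003)&(z['p'].max(-1)<110)&(P[...,0]>.45)&(P[...,0]<.75)&(abs(P[...,1])<.2)
print('console',cv2.minAreaRect((P[m][:,:2]*1000).astype(np.float32)))
m=(P[...,2]>.085)&(P[...,2]<.12)&(z['p'].max(-1)<60)&(P[...,0]<.75)&(abs(P[...,1]-.03)<.07)
print('ball',m.sum(),P[m].min(0),P[m].max(0))
E
```

```text
s0 [329.2778 181.6944] 36 [0.586  0.2422 0.1643] [0.5861 0.2422 0.1647]
s0 [308.0278 186.7778] 36 [0.5632 0.161  0.1638] [0.563  0.1597 0.1646]
s0 [326.5    199.2105] 38 [0.6466 0.1827 0.165 ] [0.6464 0.1824 0.1649]
lid ((616.22216796875, 178.14974975585938), 82.0573501586914) 0.15504548581192418
slab ((613.0714721679688, -54.437652587890625), (171.1525115966797, 646.2874145507812), 4.2044572830200195)
ball 23 [0.5903 0.0557 0.1094] [0.5663 0.0338 0.0864] [0.6707 0.1184 0.1188]
d0 [188.9744 201.5897] 39 [0.6449 0.1842 0.1655] [0.6455 0.1841 0.1656]
d0 [213.2857 206.9762] 42 [0.5629 0.1611 0.1652] [0.5624 0.1632 0.1651]
d0 [189.7778 218.0667] 45 [0.5851 0.2439 0.1645] [0.5848 0.243  0.1643]
lid ((611.3352661132812, 177.38385009765625), 83.26947021484375) 0.15525007591942572
slab ((610.6185913085938, -53.087493896484375), (171.85829162597656, 653.7889404296875), 4.07235050201416)
ball 47 [0.5694 0.0537 0.1073] [0.5587 0.0432 0.0935] [0.5838 0.0641 0.1171]
console ((603.02490234375, 38.86145782470703), (132.55296325683594, 245.6987762451172), 3.9279873371124268)
ball 535 [ 0.5602 -0.0045  0.0868] [0.6725 0.0641 0.1176]
```

Request:
jog_arm(
  steps=[0,0,0,-0.03,0,0,0.03,-0.007,-0.04,0,0,0.06,-0.014,-0.05,0,0,0.1,-0.02,-0.05,0,0,0.13,-0.027,-0.05,0,0,0.13,-0.027,-0.05,0,0,0.13,-0.027,-0.05,0,0,0.13,-0.027,-0.05,0,0,0.13,-0.027,-0.05,0,0,0.13,-0.027,-0.05,0],
)

```text
clock: 1.15
position: [0.5983, 0.1289, 0.2983]
ee_rot: [0.708, 0.707, -0.0, 0.0]
ft_force: [-0.0, 0.4, 0.4]
grip_width: -0.002
```

```bash
python3 - <<'E'
from h import *
np.set_printoptions(precision=4,suppress=True)
o=manip.get_obs();print(o['clock'],o['position'],o['ee_rot'],o['ft_force'],o['grip_width'])
snap('wrist','w1')
z=load('w1');P=cloud(z);p=z['p'].astype(int)
roi=(P[...,0]>.45)&(P[...,0]<.8)&(P[...,1]>0.1)&(P[...,1]<.3)
m=roi&(P[...,2]>.161)&(P[...,2]<.172)&(p.min(-1)>140)
k,l,st,ce=cv2.connectedComponentsWithStats(m.astype(np.uint8))
for i in range(1,k):
    if st[i,4]>30:
        q=P[l==i]; print(ce[i],st[i,4],q.mean(0),cv2.minAreaRect((q[:,:2]*1000).astype(np.float32)))
E
```

```text
1.15 [0.5983 0.1289 0.2983] [ 0.7077  0.7065 -0.0001  0.0001] [-0.0323  0.373   0.3885] -0.0024309592416738345
[245.8229  46.5494] 1265 [0.5844 0.2443 0.1636] ((584.3162231445312, 244.1526641845703), (25.722827911376953, 27.8266658782959), 15.23678970336914)
[318.3211 124.4916] 1009 [0.6445 0.1844 0.1641] ((644.5458374023438, 184.1748809814453), (25.774253845214844, 27.596717834472656), 75.31653594970703)
[222.9471 150.26  ] 927 [0.5628 0.1624 0.1635] ((562.7531127929688, 161.93995666503906), (28.076690673828125, 25.949705123901367), 45.50934600830078)
```

View pics/w1.png

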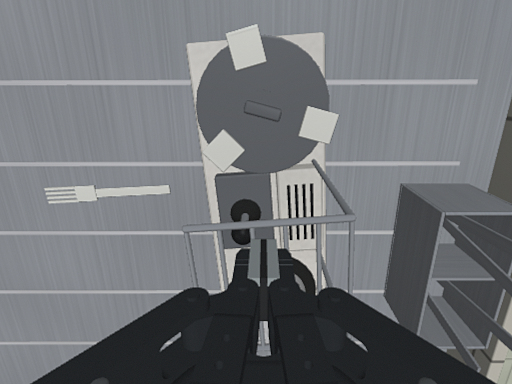

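Request:
jog_arm(
  steps=[0,0.02,-0.02,0.01,0,0,0.033,-0.0355,0.04,0,0,0.033,-0.0355,0.07,0,0,0.033,-0.0355,0.09,0,0,0.033,-0.0355,0.105,0,0,0.033,-0.0355,0.11,0,0,0.033,-0.0355,0.113,0,0,0.033,-0.0355,0.116,0,0,0.033,-0.0355,0.119,0,0,0.033,-0.0355,0.122,0],
)

```text
clock: 2.2
position: [0.5632, 0.1631, 0.1775]
ee_rot: [0.707, 0.707, 0.001, 0.001]
ft_force: [-1.1, -0.2, 6.9]
grip_width: -0.002
```

Request:
jog_arm(
  steps=[0,0,0,0.001,0,0,0,0,0.002,0,0,0,0,0.003,0,0,0,0,0.004,0,0,0,0,0.005,0,0,0,0,0.005,0,0,0,0,0.005,0,0,0,0,0.005,0,0,0,0,0.005,0,0,0,0,0.005,0],
)

```text
clock: 3.2
position: [0.5632, 0.1631, 0.174]
ee_rot: [0.707, 0.707, 0.001, 0.001]
ft_force: [-6.1, -3.4, 17.0]
grip_width: 0.001
```

Request:
jog_arm(
  steps=[0,0,0,-0.02,0,0,0,0,-0.04,0,0,0.01,0.04,-0.04,0,0,0.0213,0.0815,-0.04,0,0,0.0213,0.0815,-0.03,0,0,0.0213,0.0815,-0.02,0,0,0.0213,0.0815,-0.012,0,0,0.0213,0.0815,-0.008,0,0,0.0213,0.0815,-0.006,0,0,0.0213,0.0815,-0.004,0],
)

```text
clock: 4.2
position: [0.6436, 0.1841, 0.1767]
ee_rot: [0.707, 0.707, 0.0, 0.0]
ft_force: [-2.2, -1.2, 5.7]
grip_width: 0.003
```

Request:
jog_arm(
  steps=[0,0,0,0.001,0,0,0,0,0.002,0,0,0,0,0.003,0,0,0,0,0.004,0,0,0,0,0.005,0,0,0,0,0.005,0,0,0,0,0.005,0,0,0,0,0.005,0,0,0,0,0.005,0,0,0,0,0.005,0],
)

```text
clock: 5.2
position: [0.6447, 0.1842, 0.1741]
ee_rot: [0.707, 0.707, 0.002, 0.001]
ft_force: [-3.2, -2.4, 16.4]
grip_width: 0.001
```

Now tab A at (0.5844, 0.2443): tool y −0.060, x +0.060.

Request:
jog_arm(
  steps=[0,0,0,-0.02,0,0,0,0,-0.04,0,0,0.03,-0.03,-0.04,0,0,0.06,-0.06,-0.04,0,0,0.06,-0.06,-0.03,0,0,0.06,-0.06,-0.02,0,0,0.06,-0.06,-0.012,0,0,0.06,-0.06,-0.008,0,0,0.06,-0.06,-0.006,0,0,0.06,-0.06,-0.004,0],
)

```text
clock: 6.2
position: [0.5844, 0.2433, 0.1745]
ee_rot: [0.708, 0.707, -0.0, 0.0]
ft_force: [-3.7, -1.3, 5.0]
grip_width: 0.001
```

Request:
jog_arm(
  steps=[0,0,0,0.001,0,0,0,0,0.002,0,0,0,0,0.003,0,0,0,0,0.004,0,0,0,0,0.005,0,0,0,0,0.005,0,0,0,0,0.005,0,0,0,0,0.005,0,0,0,0,0.005,0,0,0,0,0.005,0],
)

```text
clock: 7.2
position: [0.5855, 0.245, 0.1741]
ee_rot: [0.707, 0.707, 0.003, 0.001]
ft_force: [-10.8, -1.9, 31.3]
grip_width: 0.002
```

Request:
jog_arm(
  steps=[0,0,0,-0.03,0,0,0,0,-0.06,0,0,-0.03,0,-0.09,0,0,-0.06,0,-0.12,0,0,-0.09,0,-0.13,0,0,-0.115,0,-0.13,0,0,-0.115,0,-0.13,0,0,-0.115,0,-0.13,0,0,-0.115,0,-0.13,0,0,-0.115,0,-0.13,0],
)

```text
clock: 8.2
position: [0.5839, 0.1303, 0.2989]
ee_rot: [0.707, 0.708, -0.0, -0.0]
ft_force: [0.4, 0.0, -0.2]
grip_width: -0.003
```

```bash
python3 - <<'E'
from h import *
np.set_printoptions(precision=4,suppress=True)
o=manip.get_obs();print(o['clock'],o['position'],o['ee_rot'],o['joint_pos'])
snap('wrist','w2');snap('side','d2')
z=load('w2');P=cloud(z);p=z['p'].astype(int)
roi=(P[...,0]>.45)&(P[...,0]<.8)&(P[...,1]>0.1)&(P[...,1]<.3)
m=roi&(P[...,2]>.15)&(P[...,2]<.172)&(p.min(-1)>140)
k,l,st,ce=cv2.connectedComponentsWithStats(m.astype(np.uint8))
for i in range(1,k):
    if st[i,4]>30:
        q=P[l==i]; print(ce[i],st[i,4],q.mean(0),np.median(q[:,2]))
lid=roi&(P[...,2]>.15)&(P[...,2]<.157)&(p.max(-1)<130);print('lid',np.median(P[lid][:,2]))
# station geometry from console + ball
for n in ['w1','w2']:
    z=load(n);P=cloud(z);p=z['p'].astype(int)
    m=(abs(P[...,2]-.04)<.003)&(p.max(-1)<110)&(P[...,0]>.5)&(P[...,0]<.68)&(P[...,1]>-.03)&(P[...,1]<.12)
    k,l,st,ce=cv2.connectedComponentsWithStats(m.astype(np.uint8));m=np.isin(l,[i for i in range(1,k) if st[i,4]>200])
    q=P[m];print(n,m.sum(),cv2.minAreaRect((q[:,:2]*1000).astype(np.float32)))
    m=(P[...,2]>.02)&(P[...,2]<.026)&(p.max(-1)<60)
    s=(abs(P[...,2]-.02)<.0025)&(p.min(-1)>150)&(P[...,0]<.8)&(P[...,0]>.45)
    q=P[s];print('slab x',cv2.minAreaRect((q[:,:2]*1000).astype(np.float32)))
    cv2.imwrite(f'pics/{n}c.png',cv2.resize(z['p'][150:270,160:360,::-1],None,fx=4,fy=4,interpolation=2))
E
```

```text
8.2 [0.5839 0.1303 0.2989] [ 0.7066  0.7076 -0.0001 -0.0003] [-0.1877  0.2565 -0.1328  1.4522  0.0335  1.4356 -0.3193]
[265.0177  49.6211] 1185 [0.5847 0.2443 0.1565] 0.1564990267677697
[333.3577 125.4225] 942 [0.6445 0.1842 0.1563] 0.15635174565473411
[240.0355 149.8683] 873 [0.5625 0.1625 0.1563] 0.1562839692277873
lid 0.15440239061035815
w1 2512 ((572.8740234375, 51.41182327270508), (73.68240356445312, 109.39510345458984), 4.09418249130249)
slab x ((600.8943481445312, 83.68439483642578), (168.3153533935547, 376.7431640625), 4.1847825050354)
w2 2050 ((571.3773193359375, 71.499267578125), (73.68970489501953, 69.40533447265625), 4.228031158447266)
slab x ((600.29638671875, 90.67205810546875), (167.96527099609375, 362.703857421875), 4.08215856552124)
```

View pics/w2.png

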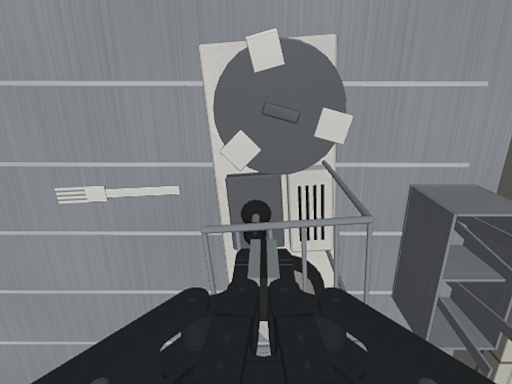

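View pics/w1c.png

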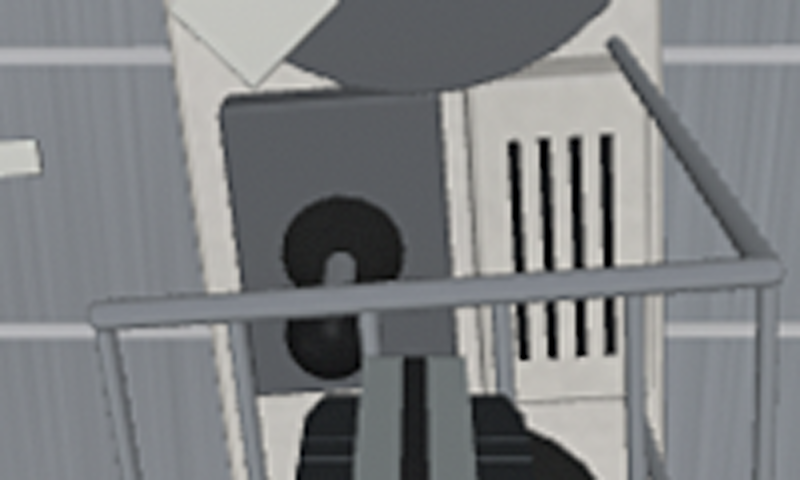

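Request:
jog_arm(
  steps=[0,-0.02,0,-0.04,0,0,-0.04,0,-0.08,0,0,-0.06,0.02,-0.12,0,0,-0.075,0.06,-0.15,0,0,-0.075,0.1,-0.15,0,0,-0.075,0.15,-0.15,0,0,-0.075,0.2,-0.15,0,0,-0.075,0.25,-0.15,0,0,-0.075,0.3,-0.15,0,0,-0.075,0.35,-0.15,0],
)

```text
clock: 9.3
position: [0.7904, 0.0534, 0.4289]
ee_rot: [0.704, 0.71, -0.004, 0.007]
ft_force: [0.2, 1.8, 0.1]
grip_width: -0.002
```

```bash
python3 - <<'E'
from h import *
np.set_printoptions(precision=4,suppress=True)
o=manip.get_obs();print(o['clock'],o['position'],o['ee_rot'],o['joint_pos'])
E
```

```text
9.3 [0.7904 0.0534 0.4289] [ 0.7044  0.7097 -0.004   0.0069] [-0.0932  0.9017 -0.3027  0.2025  0.2838  2.0436 -0.145 ]
```

Request:
jog_arm(
  steps=[0,0,0.05,0,0,0,0,0.1,0,0,0,0,0.15,0,0,0,0,0.2,0,0,0,0,0.25,0,0,0,0,0.3,0,0,0,0,0.35,0,0,0,0,0.4,0,0,0,0,0.4,0,0,0,0,0.4,0,0],
)

```text
clock: 10.3
position: [0.8279, 0.0496, 0.3713]
ee_rot: [0.702, 0.712, 0.002, 0.009]
ft_force: [-0.6, 0.6, -0.0]
grip_width: -0.004
```

```bash
cat > st.py <<'E'
from h import *
from scipy.spatial.transform import Rotation as R
np.set_printoptions(precision=4,suppress=True)
o=manip.get_obs();print(o['clock'],o['position'],o['ee_rot'],o['joint_pos']);print(R.from_quat(o['ee_rot']).as_matrix())
E
python3 st.py
```

```text
10.3 [0.8279 0.0496 0.3713] [0.7019 0.7122 0.0018 0.0087] [ 0.0013  1.047  -1.4691  0.1614  1.393   2.0579 -0.1609]
[[-0.0144  0.9998  0.015 ]
 [ 0.9998  0.0145 -0.0097]
 [-0.0099  0.0148 -0.9998]]
```

Request:
jog_arm(
  steps=[0,0,3,0,0,0,0,3,0,0,0,0,3,0,0,0,0,3,0,0,0,0,3,0,0,0,0,3,0,0,0,0,3,0,0,0,0,3,0,0,0,0,3,0,0,0,0,3,0,0],
)

```text
clock: 11.3
position: [0.8306, 0.0333, 0.3599]
ee_rot: [0.703, 0.711, -0.006, 0.008]
ft_force: [-0.6, -0.0, -0.3]
grip_width: 0.002
```

```bash
python3 st.py
python3 - <<'E'
from h import *
np.set_printoptions(precision=4,suppress=True)
# gripper geometry in tool frame from w0 (open), w2 (shut)
from scipy.spatial.transform import Rotation as R
for n,pos,q in [('w0',[.62465,0,.2475],[.70707,.70714,-.0005,-.0005]),('w2',[.5839,.1303,.2989],[.7066,.7076,-.0001,-.0003])]:
    z=load(n);P=cloud(z);m=(z['d']>0)
    T=(P-np.array(pos))@R.from_quat(q).as_matrix()
    m&=(abs(T[...,0])<.08)&(abs(T[...,1])<.1)&(T[...,2]<.03)&(T[...,2]>-.2)&(z['p'].max(-1)<120)
    q=T[m]
    for a in np.arange(-.13,.03,.01):
        s=q[(q[:,2]>=a)&(q[:,2]<a+.01)]
        if len(s)>5: print(n,round(a,3),len(s),'x',s[:,0].min(),s[:,0].max(),'y',s[:,1].min(),s[:,1].max())
E
```

```text
11.3 [0.8306 0.0333 0.3599] [ 0.7027  0.7114 -0.0061  0.0079] [ 0.017   1.0606 -1.4681  0.1616  1.4035  2.0579 -0.1421]
[[-0.0124  0.9999  0.0026]
 [ 0.9997  0.0124 -0.0198]
 [-0.0199  0.0023 -0.9998]]
w0 -0.08 693 x 0.01588713965773904 0.01944612200471308 y -0.033355640005442035 0.03282547279606341
w0 -0.07 9487 x 0.0032708717954768648 0.019270390523990412 y -0.07346585229421874 0.0696742540131201
w0 -0.06 7722 x -0.009034659286835113 0.018828144142240048 y -0.07457362398336127 0.07388184975903651
w0 -0.05 6943 x -0.012689706683083632 0.015564725634715086 y -0.07463891902352443 0.07416023389026173
w0 -0.04 1320 x -0.003008961110862802 0.014824482883433986 y -0.06636892329768897 0.06595929583526823
w0 -0.03 1697 x -0.01115051300993462 0.012753316690984815 y -0.05704749313716966 0.05628044233539818
w0 -0.02 1411 x -0.01068918266232567 0.012668562222842494 y -0.0567655313827302 0.05642029840247823
w0 -0.01 1097 x -0.01062451162493814 0.012552661006845513 y -0.056681534443516014 0.05634131257464521
w0 -0.0 218 x -0.010496820982749703 0.011730784085018035 y -0.04915741274269565 0.0488956
[... 327 characters left out ...]
30 x -0.011321751643029792 0.01845708533860197 y -0.04681207404598426 0.04697417695835745
w2 -0.04 5702 x -0.012199994587193844 0.015309336397101903 y -0.03967521251472746 0.039357243226508146
w2 -0.03 1464 x -0.01149663564356362 0.014868261783225424 y -0.03109902707245797 0.03054064315416655
w2 -0.02 775 x -0.010936119748047838 0.012716841677556824 y -0.013876787118432722 0.013297999314801485
w2 -0.01 663 x 0.006678345860263833 0.012578915264558758 y -0.013881003857871948 0.013234587272328084
w2 -0.0 535 x 0.006881352632922441 0.012662000545737616 y -0.013844088470284788 0.01331319214222069
w2 0.01 103 x 0.0068890359188152695 0.012174149975958667 y -0.012775136295975289 0.011195150680625498
```

```bash
python3 - <<'E'
from h import *
from scipy.spatial.transform import Rotation as R
np.set_printoptions(precision=4,suppress=True)
q0=R.from_quat([.70707,.70714,-.0005,-.0005]).as_matrix();pos=np.array([.62465,0,.2475])
for n in ['s0','d0','d2']:
    z=load(n);P=cloud(z)
    if n=='d2': pos=np.array([.5839,.1303,.2989])
    T=(P-pos)@q0
    m=(z['d']>0)&(abs(T[...,0])<.09)&(abs(T[...,1])<.1)&(T[...,2]<.02)&(T[...,2]>-.36)
    q=T[m]
    for a in np.arange(-.34,.02,.02):
        s=q[(q[:,2]>=a)&(q[:,2]<a+.02)]
        if len(s)>5: print(n,round(a,3),len(s),'x',s[:,0].min(),s[:,0].max(),'y',s[:,1].min(),s[:,1].max())
cv2.imwrite('pics/d0g.png',cv2.resize(load('d0')['p'][60:180,170:290,::-1],None,fx=5,fy=5,interpolation=2))
# knuckle profile
z=load('w0');P=cloud(z);T=(P-np.array([.62465,0,.2475]))@q0
m=(abs(T[...,0])<.03)&(abs(T[...,1])<.1)&(T[...,2]<.01)&(T[...,2]>-.1)&(z['p'].max(-1)<120)
q=T[m]
for a in np.arange(-.08,.005,.005):
    s=q[(q[:,2]>=a)&(q[:,2]<a+.005)]
    if len(s)>5:
        k=s[np.argmax(s[:,1])]; t=s[s[:,1]>s[:,1].max()-.004]; print(round(a,3),s[:,1].max(),-s[:,1].min(),'x there',t[:,0].min(),t[:,0].max())
E
```

```text
s0 -0.34 319 x -0.057134551557883814 0.04869365742896635 y -0.09943644716962853 0.056149560404532714
s0 -0.32 197 x -0.05568488257810881 0.05046994704117282 y -0.07698666670953438 0.055283510080715983
s0 -0.3 150 x -0.05361443763775192 0.03278014508958619 y -0.06599258343413572 0.04594911408316792
s0 -0.28 100 x -0.04713611345006272 0.032775109027250254 y -0.007185173888184565 0.04626061712628211
s0 -0.26 143 x -0.042361863789369535 0.04145639776361684 y -0.008445743085628968 0.044653217564248365
s0 -0.24 133 x -0.042462525455914994 0.045362104778275646 y -0.009680753184478603 0.04414947010134647
s0 -0.22 127 x -0.0427300790743743 0.02799367760062751 y -0.023501556602622792 0.04487975640427867
s0 -0.2 135 x -0.044487056996742456 0.03206683318767302 y -0.016433504617893925 0.045041972244493696
s0 -0.18 57 x -0.04436020180428097 0.029648042472093867 y -0.011388755929371826 0.044189940673587946
s0 -0.16 115 x -0.03954237073954417 0.01950291717247331 y -0.012035227938523695 0.03860509464024241
s0 -0.14 103 x -0.039592820368715004 0.023199025717156013 y -0.013310289581666064 0.03995335690
[... 4956 characters left out ...]
6712 0.012403997258838236
-0.03 0.05628044233539818 0.05704749313716966 x there 0.006117724236924162 0.008448267583267258
-0.025 0.05605481345070898 0.05680526242287914 x there 0.006724375223745341 0.008498027319428982
-0.02 0.05642029840247823 0.0567655313827302 x there 0.006550588794001665 0.008602511419136441
-0.015 0.05590303866632397 0.05657992089588042 x there 0.006691554465837673 0.008341085781758795
-0.01 0.05634131257464521 0.056681534443516014 x there 0.006658484585581532 0.008698277161456228
-0.005 0.05459679486777059 0.05589087265345695 x there 0.0069025732175566085 0.008245854740519828
0.0 0.048895613199243904 0.04915741274269565 x there 0.010997128440657878 0.011700273357600875
```

View pics/d0g.png

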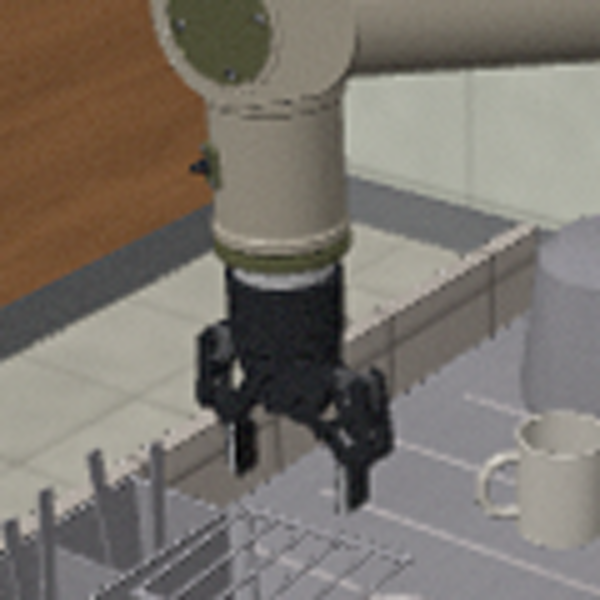

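Request:
jog_arm(
  steps=[0.0854,0,-0.05,0,0,0.0854,0,-0.1,0,0,0.0854,0,-0.15,0,0,0.0854,-0.02,-0.2,0,0,0.0854,-0.02,-0.25,0,0,0.0854,-0.02,-0.3,0,0,0.0854,-0.02,-0.35,0,0,0.0854,-0.02,-0.4,0,0,0.0854,-0.02,-0.4,0,0,0.0854,-0.02,-0.4,0,0],
)

```text
clock: 12.3
position: [0.4653, 0.0079, 0.3639]
ee_rot: [0.698, 0.715, -0.015, 0.004]
ft_force: [0.3, 0.1, -0.7]
grip_width: 0.999
```

```bash
python3 st.py; python3 - <<'E'
from h import *
snap('side','d3');snap('wrist','w3')
E
```

```text
12.3 [0.4653 0.0079 0.3639] [ 0.6985  0.7155 -0.0154  0.0037] [ 1.2586  0.0142 -1.367   1.6018  0.0392  1.556  -0.0854]
[[-0.0243  0.9996 -0.0163]
 [ 0.9993  0.0238 -0.0272]
 [-0.0268 -0.0169 -0.9995]]
```

View pics/d3.png

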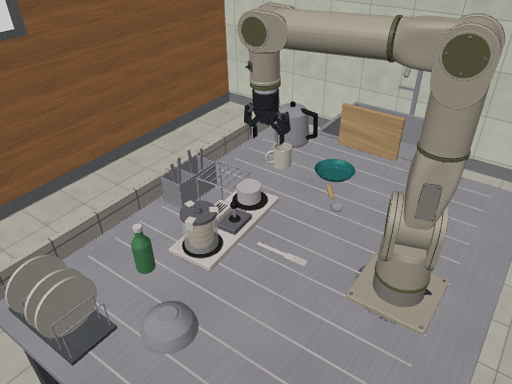

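View pics/w3.png

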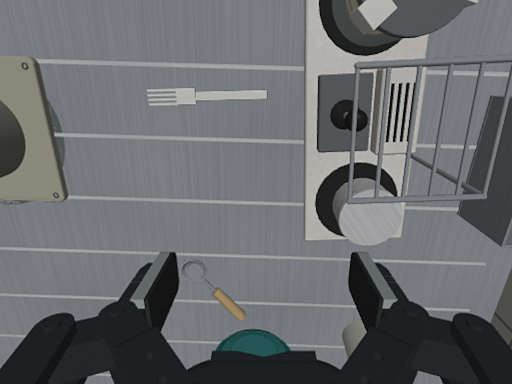

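```bash
python3 - <<'E'
from h import *
np.set_printoptions(precision=4,suppress=True)
z=load('w3');P=cloud(z);p=z['p'].astype(int)
yaw=np.deg2rad(4.13);ex=np.array([np.cos(yaw),np.sin(yaw)]);ey=np.array([-ex[1],ex[0]])
b=(P[...,2]>.085)&(P[...,2]<.125)&(p.max(-1)<70)&(P[...,0]>.5)&(P[...,0]<.65)&(P[...,1]>0)&(P[...,1]<.1)
q=P[b]; 
# sphere fit with fixed radius
from scipy.optimize import least_squares
r=least_squares(lambda c:np.linalg.norm(q-c,axis=1)-.014,[.573,.051,.1],loss='soft_l1',f_scale=.001);print('ball',len(q),r.x,abs(r.fun).mean())
m=(abs(P[...,2]-.04)<.003)&(p.max(-1)<110)&(P[...,0]>.5)&(P[...,0]<.68)&(P[...,1]>-.03)&(P[...,1]<.12)
k,l,st,ce=cv2.connectedComponentsWithStats(m.astype(np.uint8));m=l==1+np.argmax(st[1:,4])
print('console',cv2.minAreaRect((P[m][:,:2]*1000).astype(np.float32)))
w=(abs(P[...,2]-.21)<.012)&(P[...,0]>.5)&(P[...,0]<.75)&(P[...,1]>-.05)&(P[...,1]<.15)
s=P[w];c=r.x[:2]
sx=(s[:,:2]-c)@ex; sy=(s[:,:2]-c)@ey
f=sx<-.02
print('front wire: min,med,max sx',sx[f].min(),np.median(sx[f]),sx[f].max(),'sy',sy[f].min(),sy[f].max(),'z',np.percentile(s[f,2],[5,50,95]))
A=np.polyfit(sy[f],sx[f],1);print('slope,offset',A)
for n in ['d0','d2','d3']:
    z=load(n);P=cloud(z);p=z['p'].astype(int)
    b=(P[...,2]>.09)&(P[...,2]<.125)&(p.max(-1)<70)&(P[...,0]>.54)&(P[...,0]<.61)&(P[...,1]>0.02)&(P[...,1]<.09)
    q=P[b];r=least_squares(lambda c:np.linalg.norm(q-c,axis=1)-.014,[.573,.051,.1],loss='soft_l1',f_scale=.001);print(n,len(q),r.x,abs(r.fun).mean())
# wrist link profile
from scipy.spatial.transform import Rotation as R
q0=R.from_quat([.70707,.70714,-.0005,-.0005]).as_matrix()
for n,pos in [('s0',[.62465,0,.2475]),('d0',[.62465,0,.2475]),('d2',[.5839,.1303,.2989])]:
    T=(cloud(load(n))-np.array(pos))@q0
    rr=np.hypot(T[...,0],T[...,1])
    for a in np.arange(-.2,-.12,.005):
        s=rr[(abs(T[...,2]-a-.0025)<.0025)&(rr<.07)]
        print(n,round(a,3),len(s),np.percentile(s,[10,50,90]) if len(s) else '')
E
```

```text
ball 304 [0.5733 0.0507 0.0992] 0.00038894082335650065
console ((559.910888671875, 49.9052734375), (48.48104476928711, 108.9394760131836), 4.331610202789307)
front wire: min,med,max sx -0.035219291964226664 -0.03225164527445772 -0.020182406151088506 sy -0.06504594631448075 0.06470641692585499 z [0.2095 0.2111 0.2128]
slope,offset [ 0.0052 -0.0312]
d0 50 [0.5743 0.0484 0.1015] 0.0017557012071115524
d2 50 [0.5741 0.049  0.1011] 0.0016456446432477445
d3 49 [0.5743 0.0481 0.1004] 0.001180239786485697
s0 -0.2 29 [0.0403 0.0419 0.0443]
s0 -0.195 54 [0.0402 0.0424 0.0445]
s0 -0.19 26 [0.0411 0.0429 0.0447]
s0 -0.185 26 [0.0412 0.0427 0.0449]
s0 -0.18 36 [0.0408 0.0428 0.0449]
s0 -0.175 17 [0.042  0.0428 0.0436]
s0 -0.17 1 [0.0396 0.0396 0.0396]
s0 -0.165 3 [0.0367 0.0395 0.0397]
s0 -0.16 24 [0.0333 0.0362 0.0394]
s0 -0.155 41 [0.0328 0.0372 0.0389]
s0 -0.15 29 [0.0341 0.0382 0.0399]
s0 -0.145 21 [0.0371 0.0378 0.0398]
s0 -0.14 29 [0.0359 0.0382 0.0398]
s0 -0.135 20 [0.0364 0.0381 0.0402]
s0 -0.13 27 [0.0358 0.0383 0.04  ]
s0 -0.125 27 [0.0363 0.0383 0.0398]
s0 -0.12 19 [0.037  0.038  0.0399
[... 504 characters left out ...]
13 34 [0.0348 0.0367 0.0385]
d0 -0.125 30 [0.0345 0.0363 0.0394]
d0 -0.12 32 [0.0342 0.0364 0.0381]
d2 -0.2 53 [0.0374 0.0396 0.042 ]
d2 -0.195 62 [0.0388 0.0407 0.0431]
d2 -0.19 51 [0.039  0.0419 0.0433]
d2 -0.185 51 [0.0379 0.0407 0.0426]
d2 -0.18 59 [0.0394 0.0421 0.0446]
d2 -0.175 26 [0.0398 0.0415 0.0424]
d2 -0.17 8 [0.031  0.0322 0.0331]
d2 -0.165 38 [0.0276 0.0304 0.0323]
d2 -0.16 78 [0.0299 0.0341 0.0373]
d2 -0.155 44 [0.0338 0.0366 0.0381]
d2 -0.15 45 [0.0334 0.0363 0.0381]
d2 -0.145 43 [0.0346 0.0364 0.0379]
d2 -0.14 48 [0.0344 0.0369 0.0386]
d2 -0.135 35 [0.0345 0.0363 0.0386]
d2 -0.13 48 [0.0337 0.0363 0.0377]
d2 -0.125 39 [0.0341 0.0369 0.0387]
d2 -0.12 38 [0.0341 0.036  0.0371]
```

Request:
jog_arm(
  steps=[0.0854,-0.002,-0.02,0.03,-0.048,0.0854,-0.006,-0.034,0.07,-0.048,0.0854,-0.006,-0.034,0.11,-0.048,0.0854,-0.006,-0.034,0.15,-0.048,0.0854,-0.006,-0.034,0.19,-0.048,0.0854,-0.006,-0.034,0.23,-0.048,0.0854,-0.006,-0.034,0.245,-0.048,0.0854,-0.006,-0.034,0.245,-0.048,0.0854,-0.006,-0.034,0.245,-0.048,0.0854,-0.006,-0.034,0.245,-0.048],
)

```text
clock: 13.4
position: [0.4295, -0.0048, 0.1213]
ee_rot: [0.68, 0.733, -0.015, 0.004]
ft_force: [0.1, 0.2, 0.2]
grip_width: 0.997
```

```bash
cat >> st.py <<'E'
S=np.array([.5738,.0495]);y=np.deg2rad(4.13);ex=np.array([np.cos(y),np.sin(y),0]);ey=np.array([-ex[1],ex[0],0])
M=R.from_quat(o['ee_rot']).as_matrix();d=o['position']-np.r_[S,0]
print('TCP station-rel-stick',d@ex,d@ey,d[2],'force',o['ft_force'])
print('tool axes in station: z',M[:,2]@ex,M[:,2]@ey,' y.ey',M[:,1]@ey)
kn=o['position']+M@np.array([.014,.0745,-.05]);b=o['position']+M@np.array([0,.0385,-.16]);k=kn-np.r_[S,0];b=b-np.r_[S,0]
print('knuckle corner',k@ex,k@ey,k[2],' body front',b@ex,b[2])
import sys
if len(sys.argv)>3:
    t=np.array([float(a) for a in sys.argv[1:4]]);w=np.r_[S,0]+t[0]*ex+t[1]*ey;w[2]=t[2]
    print('shift',M.T@(w-o['position']))
E
python3 st.py -.079 -.045 .05
```

```text
13.4 [ 0.4295 -0.0048  0.1213] [ 0.6804  0.7327 -0.0147  0.0039] [ 1.1481  0.2457 -1.3393  2.0429  0.2989  1.0798 -0.2594]
[[-0.0741  0.9971 -0.0142]
 [ 0.9969  0.0737 -0.0268]
 [-0.0257 -0.0162 -0.9995]]
TCP station-rel-stick -0.14781056065922707 -0.04380904520540448 0.12129414555688893 force [0.0845 0.2053 0.1611]
tool axes in station: z -0.016102855989143117 -0.025720387273241645  y.ey 0.0016943978078913984
knuckle corner -0.07254476985204479 -0.02840144484296866 0.1697081578388816  body front -0.10673918122423567 0.28059861894720384
shift [0.0005 0.07   0.0702]
```

Request:
jog_arm(
  steps=[0.0854,0,0,0.03,0,0.0854,0,0,0.05,0,0.0854,0,0,0.065,0,0.0854,0,0,0.07,0,0.0854,0,0.02,0.07,0,0.0854,0,0.035,0.07,0,0.0854,0,0.048,0.07,0,0.0854,0,0.055,0.07,0,0.0854,0,0.06,0.07,0,0.0854,0,0.06,0.07,0],
)

```text
clock: 14.4
position: [0.4877, -0.0026, 0.0496]
ee_rot: [0.681, 0.733, -0.015, 0.003]
ft_force: [0.2, 0.4, -0.1]
grip_width: 1.003
```

```bash
python3 st.py -.0785 -.04 .05; python3 - <<'E'
from h import *
snap('side','d4');snap('wrist','w4')
cv2.imwrite('pics/d4c.png',cv2.resize(load('d4')['p'][100:260,160:320,::-1],None,fx=4,fy=4,interpolation=2))
E
```

```text
14.4 [ 0.4877 -0.0026  0.0496] [ 0.6806  0.7325 -0.0149  0.0034] [ 0.8367  0.5062 -1.0966  1.9651  0.5565  1.0263 -0.4516]
[[-0.0736  0.9972 -0.0152]
 [ 0.997   0.0732 -0.0265]
 [-0.0253 -0.0171 -0.9995]]
TCP station-rel-stick -0.08959304008269306 -0.04573883993656696 0.04963612597664038 force [ 0.1864  0.3675 -0.0686]
tool axes in station: z -0.017107727635794705 -0.025358986162844807  y.ey 0.0011896943877349397
knuckle corner -0.014271389133801108 -0.030386770578537295 0.09798085541801313  body front -0.04836148882363851 0.20890122759624788
shift [ 0.0057  0.0111 -0.0007]
```

View pics/d4c.png

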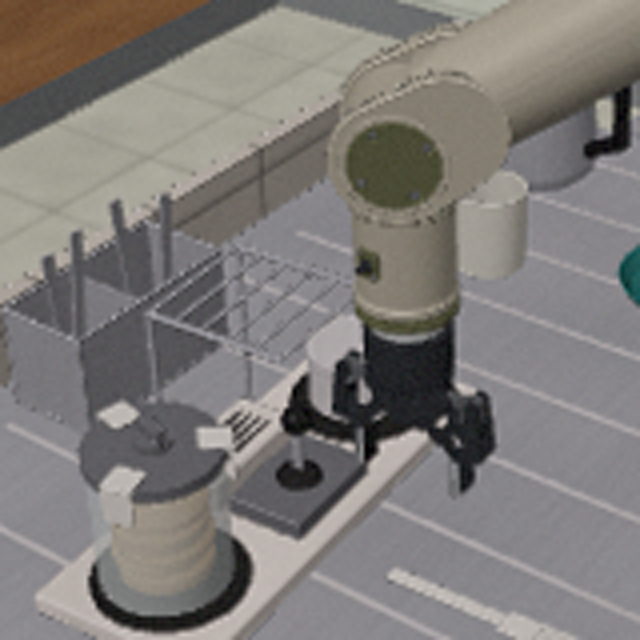

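View pics/w4.png

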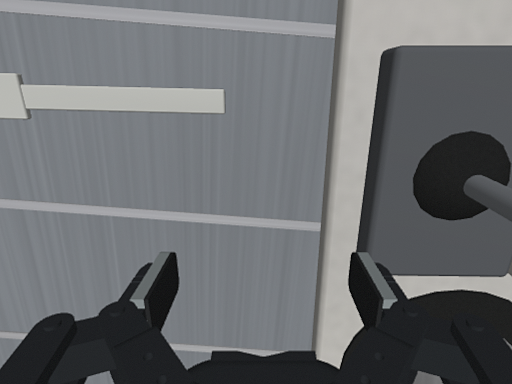

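Request:
jog_arm(
  steps=[0.0854,0,0.002,0,0,0.0854,0,0.004,0,0,0.0854,0,0.006,0,0,0.0854,0,0.008,0,0,0.0854,0,0.009,0,0,0.0854,0,0.01,0,0,0.0854,0,0.011,0,0,0.0854,0,0.0115,0,0,0.0854,0,0.0115,0,0,0.0854,0,0.0115,0,0],
)

```text
clock: 15.5
position: [0.4986, -0.0016, 0.0488]
ee_rot: [0.68, 0.733, -0.015, 0.003]
ft_force: [0.3, 0.4, 0.1]
grip_width: 0.998
```

```bash
python3 st.py; python3 - <<'E'
from h import *
snap('side','d5')
cv2.imwrite('pics/d5c.png',cv2.resize(load('d5')['p'][150:240,200:300,::-1],None,fx=6,fy=6,interpolation=2))
E
```

```text
15.5 [ 0.4986 -0.0016  0.0488] [ 0.6804  0.7326 -0.0152  0.0031] [ 0.8125  0.5283 -1.0811  1.9381  0.5701  1.0379 -0.4574]
[[-0.074   0.9971 -0.0162]
 [ 0.9969  0.0735 -0.0265]
 [-0.0252 -0.0181 -0.9995]]
TCP station-rel-stick -0.0786559852123569 -0.045576534213795504 0.048844992060955765 force [0.2862 0.4169 0.0599]
tool axes in station: z -0.018065508908224705 -0.025253640210886913  y.ey 0.00152926150298431
knuckle corner -0.003292816793900726 -0.030204403533391284 0.09711859192957961  body front -0.037271862707874 0.2080706144978868
```

View pics/d5c.png

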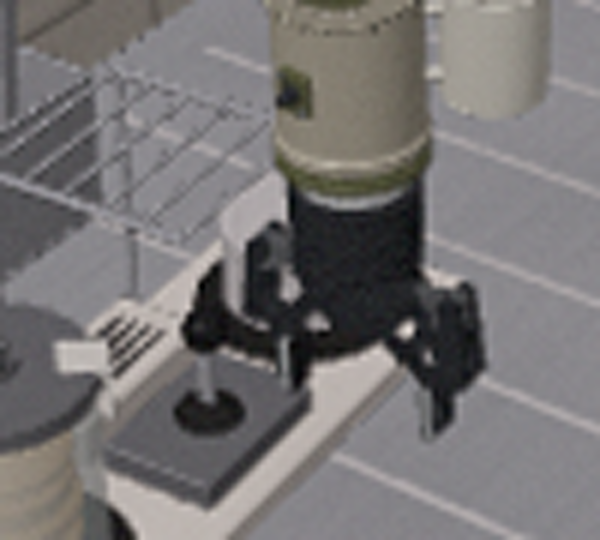

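Request:
jog_arm(
  steps=[0.0854,0.006,0,0,0,0.0854,0.012,0,0,0,0.0854,0.016,0,-0.001,0,0.0854,0.02,0,-0.001,0,0.0854,0.024,0,-0.001,0,0.0854,0.028,0,-0.001,0,0.0854,0.032,0,-0.001,0,0.0854,0.035,0,-0.001,0,0.0854,0.037,0,-0.001,0,0.0854,0.037,0,-0.001,0],
)

```text
clock: 16.55
position: [0.4959, 0.0353, 0.0489]
ee_rot: [0.68, 0.733, -0.015, 0.003]
ft_force: [-0.2, -2.7, 0.4]
grip_width: 1.001
```

```bash
python3 st.py; cat > ball.py <<'E'
from h import *
import sys
from scipy.optimize import least_squares
n=sys.argv[1]
for c in ['side','scene']:
    f=n+c; snap(c,f)
    z=load(f);P=cloud(z);p=z['p'].astype(int)
    print(c,z['T'].shape)
    im=z['p'];r={'side':(170,240,210,280),'scene':(190,250,250,320)}[c]
    cv2.imwrite(f'pics/{f}c.png',cv2.resize(im[r[0]:r[1],r[2]:r[3],::-1],None,fx=8,fy=8,interpolation=2))
E
python3 ball.py b1; python3 - <<'E'
from h import *
# expected ball pixel for tilt values
for f in ['b1side','b1scene']:
    z=load(f)
    for a in [0,.28,.37,.45]:
        for b in [0,.15]:
            y=np.deg2rad(4.13);ex=np.array([np.cos(y),np.sin(y),0]);ey=np.array([-ex[1],ex[0],0])
            w=np.array([.5738,.0495,.04])+.06*(np.sin(a)*ey+np.sin(b)*ex)+np.array([0,0,.06*np.cos(a)*np.cos(b)])
            c=z['T'][:3,:3]@w+z['T'][:3,3];u=z['K']@c;print(f,a,b,u[:2]/u[2])
E
```

```text
16.55 [0.4959 0.0353 0.0489] [ 0.6804  0.7326 -0.0153  0.0031] [ 0.7431  0.5291 -1.0861  1.94    0.57    1.0397 -0.5318]
[[-0.074   0.9971 -0.0164]
 [ 0.9969  0.0735 -0.0267]
 [-0.0254 -0.0183 -0.9995]]
TCP station-rel-stick -0.07875792575136241 -0.008534077851677188 0.048852385808124406 force [-0.1798 -2.7006  0.441 ]
tool axes in station: z -0.0182424667391818 -0.025421694018782363  y.ey 0.001512610833749589
knuckle corner -0.0033860198879204 0.006845155766428146 0.09711007928628584  body front -0.03734561300019219 0.20807000071922394
side (4, 4)
scene (4, 4)
b1side 0 0 [233.68133094 205.09944388]
b1side 0 0.15 [231.51851194 204.45240378]
b1side 0.28 0 [230.93352134 208.16886495]
b1side 0.28 0.15 [228.76322001 207.50196442]
b1side 0.37 0 [230.09206181 209.36210507]
b1side 0.37 0.15 [227.92008676 208.68590894]
b1side 0.45 0 [229.37191837 210.4938342 ]
b1side 0.45 0.15 [227.19877049 209.8082938 ]
b1scene 0 0 [283.96226673 211.94246338]
b1scene 0 0.15 [285.45212447 213.62585042]
b1scene 0.28 0 [287.43105351 210.17570889]
b1scene 0.28 0.15 [288.92231969 211.84265948]
b1scene 0.37 0 [288.4817961  209.79299533]
b1scene 0.37 0.15 [289.97290843 211.45271734]
b1scene 0.45 0 [289.37686566 209.53298006]
b1scene 0.45 0.15 [290.86760416 211.18556814]
```

View pics/b1sidec.png

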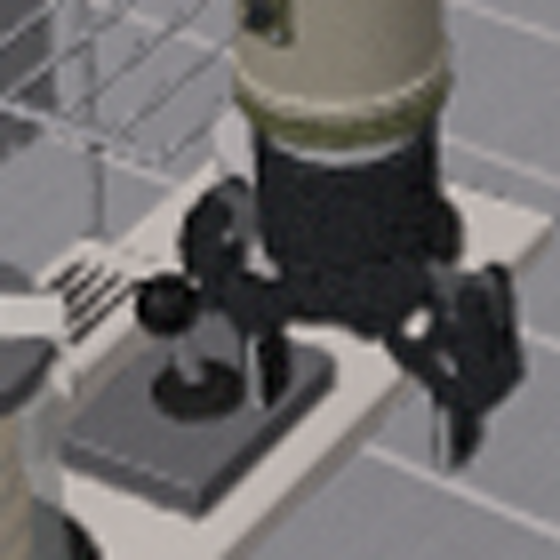

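View pics/b1scenec.png

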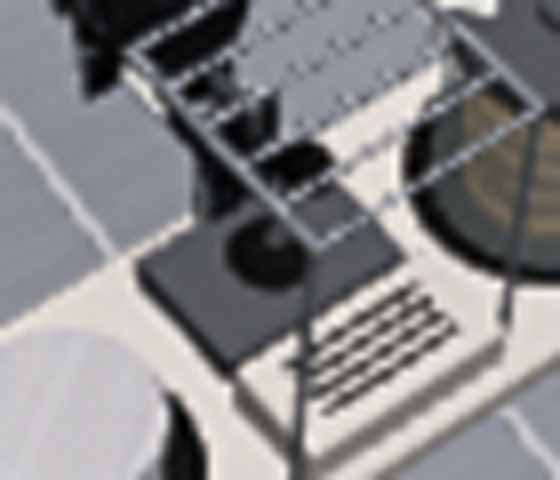

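Request:
jog_arm(
  steps=[0.0854,0.001,0,0,0,0.0854,0.0025,0,0,0,0.0854,0.0025,0,0,0,0.0854,0.0025,0,0,0,0.0854,0.0025,0,0,0,0.0854,0.0025,0,0,0,0.0854,0.0025,0,0,0,0.0854,0.0025,0,0,0,0.0854,0.0025,0,0,0,0.0854,0.0025,0,0],
)

```text
invalid input at $.steps: expected a multiple of 5 numbers
```

Request:
jog_arm(
  steps=[0.0854,0,0,0,0,0.0854,0,0,0,0,0.0854,0,0,0,0,0.0854,0,0,0,0,0.0854,0,0,0,0,0.0854,0,0,0,0,0.0854,0,0,0,0,0.0854,0,0,0,0,0.0854,0,0,0,0,0.0854,0,0,0,0],
)

```text
clock: 17.65
position: [0.4959, 0.0353, 0.0489]
ee_rot: [0.68, 0.733, -0.015, 0.003]
ft_force: [0.0, -2.3, -0.0]
grip_width: 1.001
```

```bash
python3 st.py; python3 ball.py b2
```

```text
17.65 [0.4959 0.0353 0.0489] [ 0.6805  0.7326 -0.0152  0.0031] [ 0.7434  0.5291 -1.0862  1.94    0.5699  1.0396 -0.5316]
[[-0.0739  0.9971 -0.0162]
 [ 0.9969  0.0735 -0.0265]
 [-0.0252 -0.0181 -0.9995]]
TCP station-rel-stick -0.07868030613004019 -0.00857362832106824 0.04891446040724883 force [ 0.0118 -2.3388 -0.0466]
tool axes in station: z -0.01804465391700074 -0.025220336731851693  y.ey 0.0014705277312862738
knuckle corner -0.0033173054718435985 0.006792474523585021 0.09719024124153677  body front -0.037299501415734154 0.20814114035658876
side (4, 4)
scene (4, 4)
```

View pics/b2sidec.png

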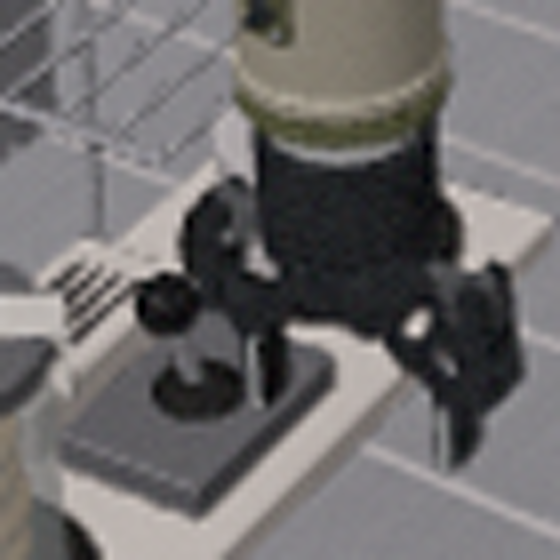

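Request:
jog_arm(
  steps=[0.0854,0.001,0,0,0,0.0854,0.002,0,0,0,0.0854,0.003,0,0,0,0.0854,0.003,0,0,0,0.0854,0.003,0,0,0,0.0854,0.003,0,0,0,0.0854,0.003,0,0,0,0.0854,0.003,0,0,0,0.0854,0.003,0,0,0,0.0854,0.003,0,0,0],
)

```text
clock: 18.75
position: [0.4957, 0.0382, 0.0488]
ee_rot: [0.68, 0.733, -0.015, 0.003]
ft_force: [1.1, -3.6, -0.6]
grip_width: 0.999
```

```bash
python3 st.py|tail -4; python3 ball.py b3
```

```text
[-0.0252 -0.0181 -0.9995]]
TCP station-rel-stick -0.07868835831505439 -0.0056287642100003865 0.04882884380608658 force [ 1.0823 -3.5623 -0.6058]
tool axes in station: z -0.018079378018095355 -0.025274043148813242  y.ey 0.0013889822208220303
knuckle corner -0.003322541054305248 0.009733931458576912 0.09710131184340615  body front -0.03730201610612556 0.20805394429309915
side (4, 4)
scene (4, 4)
```

View pics/b3sidec.png

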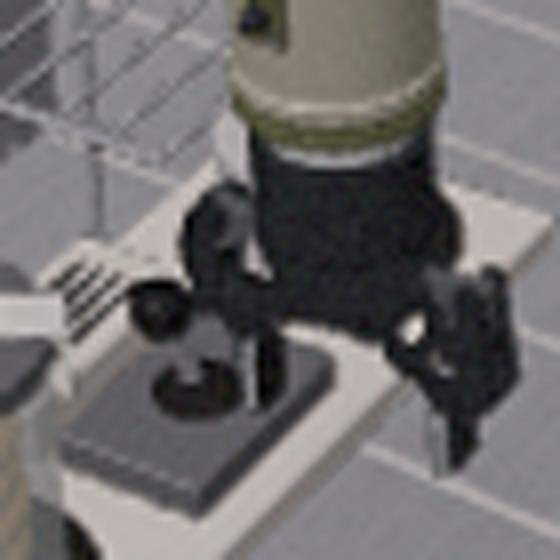

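Request:
jog_arm(
  steps=[0.0854,0,0,0,0,0.0854,0,0,0,0,0.0854,0,0,0,0,0.0854,0,0,0,0,0.0854,0,0,0,0,0.0854,0,0,0,0,0.0854,0,0,0,0,0.0854,0,0,0,0,0.0854,0,0,0,0,0.0854,0,0,0,0],
)

```text
clock: 19.85
position: [0.4957, 0.0382, 0.0488]
ee_rot: [0.68, 0.733, -0.015, 0.003]
ft_force: [-0.3, -2.7, 0.2]
grip_width: 0.998
```

Request:
jog_arm(
  steps=[0.0854,0,0,0,0,0.0854,0,0,0,0,0.0854,0,0,0,0,0.0854,0,0,0,0,0.0854,0,0,0,0,0.0854,0,0,0,0,0.0854,0,0,0,0,0.0854,0,0,0,0,0.0854,0,0,0,0,0.0854,0,0,0,0],
)

```text
clock: 20.85
position: [0.4957, 0.0383, 0.0488]
ee_rot: [0.68, 0.733, -0.015, 0.003]
ft_force: [0.1, -2.9, 0.1]
grip_width: 0.999
```

```bash
python3 ball.py b4;python3 st.py|tail -4
```

```text
side (4, 4)
scene (4, 4)
 [-0.0251 -0.0181 -0.9995]]
TCP station-rel-stick -0.07870281262714543 -0.005569230354958223 0.0488262314117603 force [-1.0586 -3.3724 -0.2708]
tool axes in station: z -0.018083898555226748 -0.025170639594881104  y.ey 0.0014246652996110871
knuckle corner -0.0033372551233020117 0.009790989347042943 0.09709989289337084  body front -0.03731575271391741 0.20805153501392773
```

View pics/b4sidec.png

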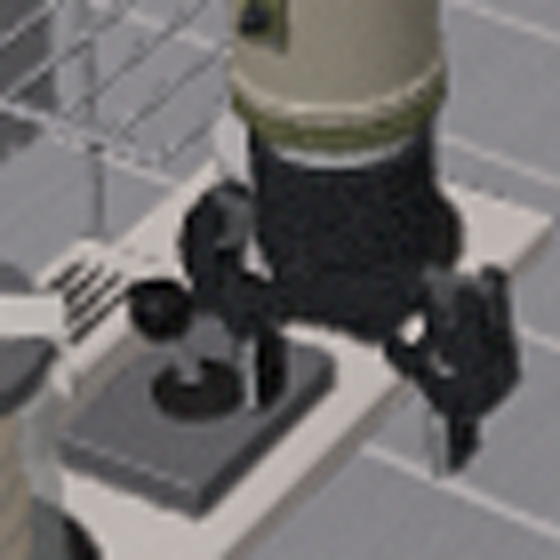

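Request:
jog_arm(
  steps=[0.0854,-0.006,0,0,0,0.0854,-0.012,0,0,0,0.0854,-0.018,0,0,0,0.0854,-0.025,0,-0.001,0,0.0854,-0.032,0,-0.001,0,0.0854,-0.039,0,-0.001,0,0.0854,-0.043,0,-0.001,0,0.0854,-0.043,0,-0.001,0,0.0854,-0.043,-0.01,-0.001,0,0.0854,-0.043,-0.03,-0.001,0],
)

```text
clock: 21.95
position: [0.4689, -0.006, 0.0515]
ee_rot: [0.68, 0.733, -0.015, 0.003]
ft_force: [-0.7, 0.6, -0.1]
grip_width: 0.998
```

Request:
jog_arm(
  steps=[0.0854,0,-0.03,0,0,0.0854,0,-0.05,0,0,0.0854,0,-0.055,-0.03,0,0.0854,0,-0.055,-0.07,0,0.0854,0,-0.055,-0.12,0,0.0854,0,-0.055,-0.17,0,0.0854,0,-0.055,-0.22,0,0.0854,0,-0.055,-0.26,0,0.0854,0,-0.055,-0.26,0,0.0854,0,-0.055,-0.26,0],
)

```text
clock: 22.95
position: [0.4192, -0.0034, 0.3141]
ee_rot: [0.68, 0.733, -0.015, 0.005]
ft_force: [0.1, -0.0, -0.4]
grip_width: 0.998
```

```bash
python3 st.py|tail -4; python3 - <<'E'
from h import *
np.set_printoptions(precision=4,suppress=True)
snap('side','d9');snap('wrist','w9');snap('scene','s9')
from scipy.optimize import least_squares
z=load('w9');P=cloud(z);p=z['p'].astype(int)
b=(P[...,2]>.085)&(P[...,2]<.125)&(p.max(-1)<70)&(P[...,0]>.5)&(P[...,0]<.65)&(P[...,1]>0)&(P[...,1]<.1)
q=P[b];r=least_squares(lambda c:np.linalg.norm(q-c,axis=1)-.014,[.573,.051,.1],loss='soft_l1',f_scale=.001);print('ball',len(q),r.x)
for n in ['d9','s9']:
    z=load(n);P=cloud(z);p=z['p'].astype(int)
    m=(P[...,0]>.45)&(P[...,0]<.8)&(P[...,1]>0.1)&(P[...,1]<.3)&(P[...,2]>.15)&(P[...,2]<.172)&(p.min(-1)>165)
    k,l,st,ce=cv2.connectedComponentsWithStats(m.astype(np.uint8))
    for i in range(1,k):
        if st[i,4]>15: print(n,P[l==i].mean(0))
E
```

```text
[-0.0286 -0.0153 -0.9995]]
TCP station-rel-stick -0.15803926363021514 -0.041585720846320784 0.3141137177198963 force [ 0.1365 -0.0167 -0.3747]
tool axes in station: z -0.01522388545301712 -0.02867088644805502  y.ey 0.0019486893135498046
knuckle corner -0.082820318201092 -0.02601278108384426 0.362547629348887  body front -0.11710801332121454 0.47344088140509916
ball 576 [0.5732 0.0506 0.0992]
d9 [0.6462 0.182  0.1569]
d9 [0.5623 0.1616 0.1577]
d9 [0.5849 0.2446 0.1577]
s9 [0.5855 0.2429 0.1566]
s9 [0.5647 0.1602 0.1583]
s9 [0.6463 0.1829 0.1566]
```

View pics/d9.png

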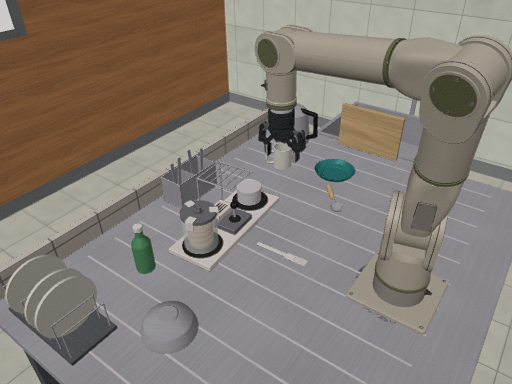

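View pics/w9.png

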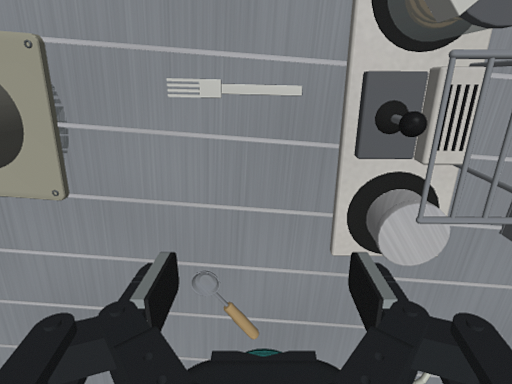

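The stick is back upright, with its ball at (0.573, 0.051, 0.099) as at the start. The tabs are down, and the canister and bystanders haven't moved.

```bash
python3 -c "
from workcell import manip
print(manip.hand_in())"
```

```text
the job is handed in; nothing more can be done
None
```

I pressed all three tabs home, then pushed the stick over towards the left pad, where the canister stands. I held it there, let it return to centre, and handed the job in at about 23 s of the 69 s allowed.

- **Tabs:** the close-up after pressing showed all three tops about 2 mm above the lid. Pressing peaked at about 31 N on the last one. The final side and scene pictures agree to about 2 mm, and the canister has not moved.
- **Stick:** the tilt was about 0.3 rad for the first two seconds and about 0.37 rad for another two or more. I estimated it from pictures and the side force of about 3 N, with almost no tilt ahead. Once released, the ball was back at its starting position to within 0.1 mm.
- **Tilted approach not used:** the moves allow only a turn about the tool's own axis, so I could not tilt the tool 45 degrees as suggested. I kept it nearly vertical in front of the shelf and pushed the ball with the outer knuckle of the open gripper. By my measurements it cleared the shelf's front wire by about 3 mm, and the force readings showed no contact.
- **Extra moves:** I lost about 3 s trying to tilt the tool by reaching out past the arm's limit, well above the table. It touched nothing, but left the tool about 1.8 degrees off vertical.
- **Rejected move:** one hold call was rejected for a wrong number count and did not move the arm.
- **Other things:** in the last pictures all the bystanders that can be seen are where they were at the start.

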